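# Find the full staple carton and stock the dispatch tray

### The job

Three staple cartons on the desk look alike, but only one is full: lift them in turn until you feel which one is much heavier, put the light ones back upright where they stood, and stand the heavy one upright in the white dispatch tray. The parcel also needs the roll of packing tape: draw it straight up off its post and lay it flat in the tray beside the carton. Set both down gently, rather than dropping them, and leave the other things on the desk undisturbed.

Things in the scene. Friction and masses are not known exactly. Their poses are not given: they have to be found in the camera images.
- box_a_center (a point): one of three staple cartons that look exactly alike: closed, rigid plain cardboard, 60 mm (its x) by 46 mm (its y) by 70 mm tall; can be gripped across either pair of sides. One of the three, not always the same, is full and weighs about 0.5 kg; the other two are nearly empty, about 0.1 kg each. Nothing outside shows which; the filling sits centred inside. This point is its centre, 35 mm above its underside; z up
- box_b_center (a point): one of three staple cartons that look exactly alike: closed, rigid plain cardboard, 60 mm (its x) by 46 mm (its y) by 70 mm tall; can be gripped across either pair of sides. One of the three, not always the same, is full and weighs about 0.5 kg; the other two are nearly empty, about 0.1 kg each. Nothing outside shows which; the filling sits centred inside. This point is its centre, 35 mm above its underside; z up
- box_c_center (a point): one of three staple cartons that look exactly alike: closed, rigid plain cardboard, 60 mm (its x) by 46 mm (its y) by 70 mm tall; can be gripped across either pair of sides. One of the three, not always the same, is full and weighs about 0.5 kg; the other two are nearly empty, about 0.1 kg each. Nothing outside shows which; the filling sits centred inside. This point is its centre, 35 mm above its underside; z up
- box_a: the same carton as box_a_center; origin at the centre of its underside, x along its 60 mm side, z up
- box_b: the same carton as box_b_center; origin at the centre of its underside, x along its 60 mm side, z up
- box_c: the same carton as box_c_center; origin at the centre of its underside, x along its 60 mm side, z up
- tray: white plastic dispatch tray, fixed to the desk, open on top: 222 mm (its x) by 152 mm (its y) outside, 212 by 142 mm inside, walls 26 mm high and 5 mm thick, floor 5 mm thick. It stands on the left or the right of the mat, turned a little. Origin at the centre of its underside
- post_tip (a point): top of the upright spindle on which the tape roll is stored: an aluminium post 18 mm in diameter, axis vertical, its tip 76 mm above the desk, rising from a round steel foot (96 mm across, 12 mm thick) fixed to the desk, on the other side of the mat from the tray
- roll_center (a point): the brown roll of packing tape threaded on the post, resting on the foot: 62 mm outside diameter, 26 mm bore, 46 mm tall, about 0.11 kg, hard. This point is on its axis half-way up; z is its axis
- roll: the same tape roll; origin at the centre of its lower face
- cup_center (a point): bystander among the cartons: white cup without handle, 76 mm across the rim, 75 mm tall; point on its axis half-way up
- jar_center (a point): bystander among the cartons: glass jar with a metal cap, 70 mm across, 90 mm tall; point on its axis half-way up
- tin_center (a point): bystander among the cartons: round metal tin, 76 mm across, 68 mm tall; point on its axis half-way up
- camera: bystander beyond the cartons: black camera, 115 mm wide (its y), 45 mm deep plus a 35 mm lens (towards its +x), 86 mm tall; origin under the body's centre
- mouse: bystander: black computer mouse, 105 by 60 by 34 mm; origin under its centre
- notes: bystander: white note block, 85 by 85 by 47 mm; origin under its centre
- washi: bystander: small flat white tape roll lying on the desk, 54 mm across, 19 mm tall; origin under its centre
There are look-alikes about, which are no part of the job. Leave any pink, red or turquoise look-alike of the roll alone.

How it is judged:
By the outcome, as a careful person would: the job done as asked, in the order asked, and still so for the second after the job is handed in, with the robot touching nothing.
It also fails if it takes over 72 s, if anything falls off the work surface, if the arm or the gripper's body presses on something with over 40 N, if the wrist force passes 120 N, or if a joint passes its speed limit or range.

### The arm

A 7-joint arm with a two-finger parallel gripper is mounted at the origin on the work surface. World frame = base frame: x ahead of the robot, y to its left, z up, the work surface at z = 0. Lengths are in m, angles in rad, forces in N, time in s.
With the tool pointing down it reaches from about 0.4 to 0.875 m from the base axis. Payload 19.3 kg.
Tool frame: the origin (TCP) lies midway between the tips of the shut fingers; the grasp point (between the pads) lies 19 mm behind it; z points along the fingers, y is the line along which they close (so a half turn about z gives the same grasp; the last joint's range is limited). The gripper opens to 85 mm and grips with 20 to 120 N. Pads are 22 mm wide; open, the fingers measure 114 mm over their backs; the gripper's body (76 mm by 85 mm) begins 54 mm behind the grasp point. The pads swing forward as they close: fully open they stand 13 mm farther back than shut.
Start: joints at [-1.244, 0.521, -0.036, 1.599, 0.021, 1.021, -0.113], TCP at [0.242, 0.576, 0.231] pointing down, gripper open.
Joint ranges: [-2.91, 2.91], [-0.3, 2.13], [-1.5, 1.42], [0.17, 2.43], [-1.26, 4.41], [0.16, 1.93], [-2.52, 2.52]. Speed limits (rad/s): [1.89, 1.89, 2.39, 2.39, 3.01, 3.01, 3.01].

### API

Orientations are given as [roll, pitch, yaw] about the fixed x, y, z axes, in that order (R = Rz(yaw) Ry(pitch) Rx(roll)).
In Python, from workcell import bot gives the robot as it stands.
- The arm moves only by the tool move_arm, never from a script. Its argument "moves" is a list that holds one entry, the list of rows, each a list of 7 numbers: the opening, from 0 (shut) to 1 (fully open), then the shift along the tool's x, y, z in units of 1000 mm (1.0 is 1000 mm), then the turn, a rotation vector about the tool's x, y, z in units of 2 pi rad (1.0 is 2 pi rad). A call has 1 to 5 rows; each row is the pose to reach, as a shift and turn from the pose commanded when the call began, along the tool's axes at that moment, turning the shorter way round; what a row does not reach only later rows make up. A row lasts 1/10 s, in which the tool goes at most 50 mm and 8.59 degrees, less where a joint would pass 70% of its speed; a pose out of reach is approached as far as the arm can. A call with a number of a shift or a turn outside -1 to 1 is refused whole. A call with a gripper value outside its range is refused whole. The fingers move at their own pace and stop on an object; "force" is the grip in N (left out, the last holds). Time passes only in rows, so rows that repeat a pose let the fingers close. It gives the time, the measured TCP pose, the force, the opening and the grip force at its end, in the units of the state.
- bot.observe(): the state, without advancing time (a new reading comes with each control period).
- bot.grab_frame(name): name is "side" or "top"; returns the picture (480x640x3 uint8, red, green, blue); there is no depth.
- bot.camera_params(name): a dict with "vertical_fov" (degrees; the focal length in pixels is half the picture's height over the tangent of half this angle, whatever the lens; pixels are square), "cx", "cy" (the principal point, pixels), "R" (3x3) and "t" (3): a world point X has camera coordinates R X + t. Camera axes: x right, y down, z forward; pixel columns grow to the right and rows downward; lengths in m; the calibration is good to about 2 mm. A picture is of the moment at which its call begins. camera_params takes no time and is no camera call.
- bot.job_done(): hands the job in; it is judged then, once.
The state is a dict: "clock": time; "qpos": joint angles; "qd": joint speeds; "joint_efforts": joint torques, N m; "position": TCP position; "tool_rot": TCP orientation; "force": force on the tool from outside, world axes, zero at the start; "moment": the same for the moment, N m; "grip_width": finger opening in m; "finger_force": force on a finger pad.
Only numpy, scipy, OpenCV 4.12 (cv2) and the standard library are available. Lean on these libraries where they do the work, as an engineer would, in place of code of your own. Each camera call takes 0.05 s, during which the arm holds its last target. There are 200 camera calls.

## Working session

There is one attempt and no reset: what is moved stays moved. The work goes in short steps, Python scripts to look and compute and a tool call to move; the robot and the scene stay as the last step left them, time stands still between calls to the robot, and variables do not carry over. Pictures are saved under pics/ and viewed, at most 10 in all, crops included, and the job is handed in when it is done.

Besides the shell and the picture viewer there is one more tool, called after "Request:" by a JSON object that holds its "name" and its "arguments". move_arm: Moves the arm, as the interface text tells. Shifts and turns lie within -1 to 1; 1 stands for 1000 mm of shift or 2 pi rad of turn. Its arguments: {"type":"object","properties":{"moves":{"type":"array"},"force":{"type":"number"}},"required":["moves"]}

```bash
mkdir -p pics; python3 - <<'E'
from workcell import bot
import cv2,json
for n in("top","side"):
    cv2.imwrite(f"pics/{n}0.png",bot.grab_frame(n)[:,:,::-1]); p=bot.camera_params(n); print(n,p)
print(bot.observe())
E
```

```text
top {'vertical_fov': 48.047520837467886, 'cx': 320.4665455986976, 'cy': 236.2782298720494, 'R': array([[ 0.00365972, -0.99987322,  0.01549701],
       [-0.99395871, -0.00533714, -0.1096248 ],
       [ 0.10969361, -0.01500219, -0.99385223]]), 't': array([-0.04089417,  0.54922741,  1.09613564])}
side {'vertical_fov': 44.7893815095349, 'cx': 319.9077435588755, 'cy': 237.88973719766267, 'R': array([[ 0.86582417, -0.49987362, -0.0217915 ],
       [-0.27657722, -0.44185295, -0.85338796],
       [ 0.41695749,  0.74491096, -0.52082062]]), 't': array([-0.46525954,  0.20728112,  1.04992348])}
{'clock': 0.1, 'qpos': array([-1.24420678,  0.52194566, -0.03631446,  1.59993415,  0.02116998,
        1.02111557, -0.11278548]), 'qd': array([-1.55258402e-03, -2.58311596e-03,  3.85569155e-05, -2.54505633e-03,
        7.58555900e-04, -9.14398569e-04, -2.21072535e-04]), 'joint_efforts': array([ 2.47827513e-03, -9.28469682e+01,  1.98377140e+00, -3.70530474e+01,
        1.82202790e-02,  5.40557667e-03,  1.23766140e-04]), 'position': array([0.24145163, 0.57615195, 0.23079492]), 'tool_rot': array([-3.14057498e+00,  5.24698050e-05,  2.74477942e+00]), 'force': array([0.59780746, 0.78285714, 0.6015759 ]), 'moment': array([ 0.03116356,  0.00826962, -0.00429914]), 'finger_force': 0.0, 'grip_width': 0.08537476529353351}
```

View pics/top0.png

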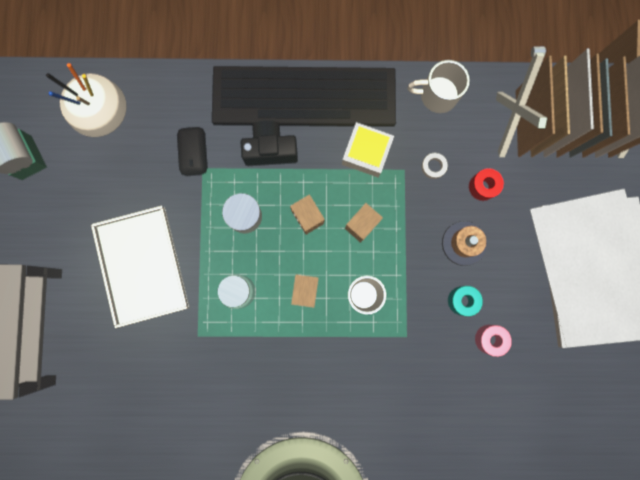

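View pics/side0.png

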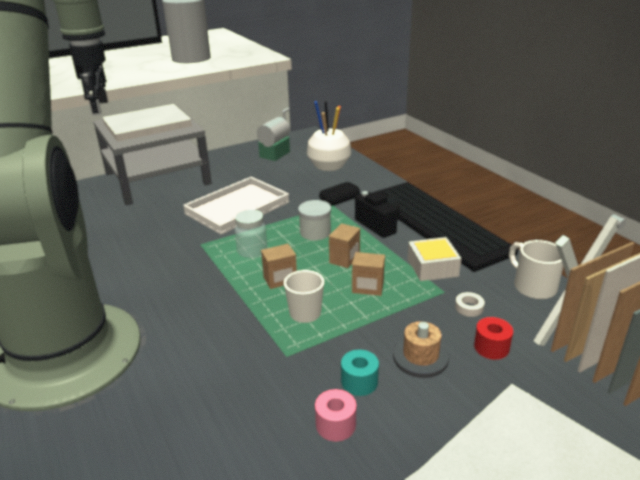

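```bash
cat > h.py <<'E'
import numpy as np,cv2
from workcell import bot
P={n:bot.camera_params(n) for n in("top","side")}
def K(p):
    f=240/np.tan(np.radians(p["vertical_fov"]/2)); return f
def proj(n,X):
    p=P[n]; c=p["R"]@np.asarray(X,float)+p["t"]; return np.array([p["cx"],p["cy"]])+K(p)*c[:2]/c[2]
def back(n,uv,z):
    p=P[n]; d=p["R"].T@np.array([(uv[0]-p["cx"])/K(p),(uv[1]-p["cy"])/K(p),1]); o=-p["R"].T@p["t"]
    return o+d*(z-o[2])/d[2]
E
python3 - <<'E'
from h import *
t=cv2.imread("pics/top0.png");s=cv2.imread("pics/side0.png")
a=cv2.resize(t[180:320,210:400],None,fx=4.2,fy=4.2,interpolation=cv2.INTER_CUBIC)
cv2.imwrite("pics/c1.png",a)
b=cv2.resize(t[200:335,85:195],None,fx=3,fy=3,interpolation=cv2.INTER_CUBIC)
c=cv2.resize(t[160:295,430:530],None,fx=3,fy=3,interpolation=cv2.INTER_CUBIC)
cv2.imwrite("pics/c2.png",np.hstack([b,c]))
print(proj("top",[.2415,.576,.23]),proj("side",[.2415,.576,.23]))
hsv=cv2.cvtColor(t,cv2.COLOR_BGR2HSV)
m=cv2.inRange(hsv,(5,60,60),(25,255,255))
for (u,v) in((308,213),(364,222),(305,291),(470,240)):
    w=np.zeros_like(m);w[v-28:v+28,u-26:u+26]=m[v-28:v+28,u-26:u+26]
    pts=cv2.findNonZero(w);print(len(pts),cv2.minAreaRect(pts))
    hh=hsv[v-24:v+24:6,u-20:u+20:6,2];print(hh)
E
```

```text
[-51.94266737 407.10415361] [100.83954498 114.09384927]
724 ((307.2205810546875, 213.86764526367188), (31.55573844909668, 23.15230941772461), 59.036251068115234)
[[143 143 144 143 143 146 145]
 [144 142 143 147 145 143 146]
 [144 144 184 188 180 143 146]
 [142 191 190 191 191 144 146]
 [143 154 190 190 188 198 147]
 [142 141 195 191 187 194 139]
 [143 142 140 193 186 101 144]
 [145 144 145 118 124 145 146]]
719 ((363.0359191894531, 222.18235778808594), (22.298824310302734, 32.48195266723633), 41.987213134765625)
[[146 150 144 146 145 145 144]
 [161 163 154 154 150 158 152]
 [145 149 145 188 190 149 144]
 [145 151 196 185 192 188 178]
 [147 191 193 191 188 185 145]
 [140 143 188 191 193 158 155]
 [147 127 118 196 148 151 145]
 [147 152 136 112 148 154 146]]
676 ((304.4523010253906, 290.5162048339844), (22.653982162475586, 29.724905014038086), 7.765166282653809)
[[146 144 146 160 148 148 148]
 [155 154 148 161 148 149 149]
 [146 147 190 188 189 191 147]
 [145 146 189 192 187 187 146]
 [148 145 196 190 189 182 147]
 [154 156 197 187 194 170 161]
 [147 152 188 185 194 147 145]
 [149 149 148 154 145 143 146]]
753 ((468.5, 241.0), (30.0, 33.0), 90.0)
[[107 107 107 107 106 105 105]
 [104 100 110 109 104 104 104]
 [110 112 134 221 221 116 104]
 [114 100 196 208 189 221 102]
 [106 147 194  91 229 189 136]
 [108  99 219 157 137 207 113]
 [115  95 158 212 207 193 105]
 [103 112 111 109 111 109 107]]
```

View pics/c1.png

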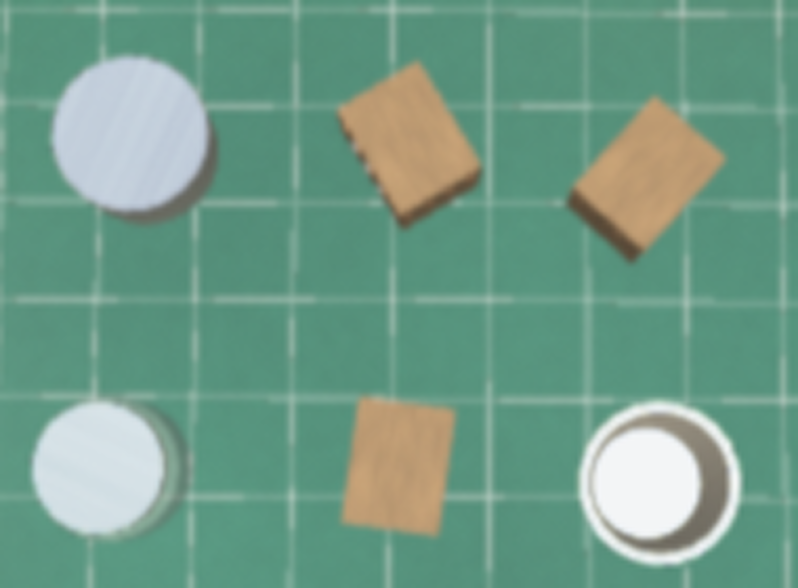

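View pics/c2.png

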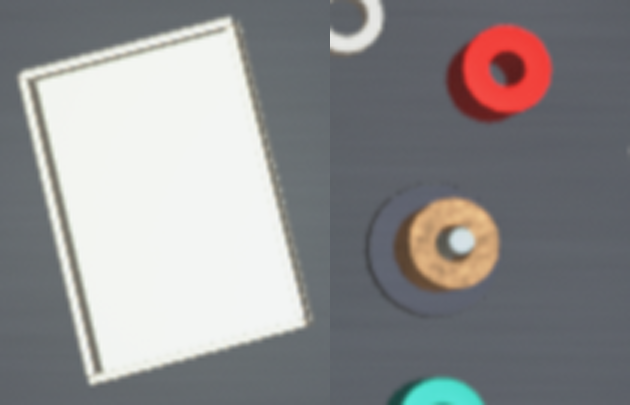

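```bash
python3 - <<'E'
from h import *
def c1(p):return ((p[0]+.5)/4.2-.5+210,(p[1]+.5)/4.2-.5+180)
def c2(p,o=85,v=200,x0=0):return ((p[0]-x0+.5)/3-.5+o,(p[1]+.5)/3-.5+v)
B=dict(P=[(418,62),(338,110),(402,218),(482,167)],Q=[(656,96),(725,157),(639,250),(571,190)],R=[(359,397),(456,408),(439,535),(341,522)])
def rep(n,X):
    X=np.array(X)[:,:2]
    e=[np.linalg.norm(X[i]-X[(i+1)%4]) for i in range(4)]
    l=X[1]-X[2] if e[1]>e[0] else X[0]-X[1]
    m=X[0]-X[3] if e[1]>e[0] else X[3]-X[2]
    d=l+m
    print(n,X.mean(0).round(4),"edges",np.round(e,4),"long yaw",np.degrees(np.arctan2(d[1],d[0])).round(1),"r",np.hypot(*X.mean(0)).round(3)); print(X.round(3).tolist())
for k,v in B.items(): rep(k,[back("top",c1(p),.07) for p in v])
rep("tray",[back("top",c2(p),.026) for p in [(19,73),(232,17),(312,322),(91,384)]])
print("roll",back("top",c2((454,243),430,160,330),.058),"post",back("top",c2((461,241),430,160,330),.076))
print("jar",back("top",c1((99,467)),.09),"tin",back("top",c1((132,133)),.068),"cup",back("top",c1((660,482)),.075))
# side check
for n in[("roll side",(422.5,332))]: print(n[0],back("side",n[1],.058), "post",back("side",(423,325),.076))
E
```

```text
P [ 0.5929 -0.0108] edges [0.0453 0.061  0.0458 0.0599] long yaw 31.1 r 0.593
[[0.631, -0.014], [0.607, 0.024], [0.555, -0.007], [0.58, -0.046]]
Q [ 0.577  -0.1257] edges [0.0445 0.0618 0.0436 0.0619] long yaw -42.2 r 0.591
[[0.615, -0.13], [0.585, -0.163], [0.54, -0.121], [0.569, -0.089]]
R [ 0.4362 -0.0065] edges [0.0465 0.0606 0.0468 0.0597] long yaw -7.6 r 0.436
[[0.469, 0.013], [0.463, -0.034], [0.403, -0.026], [0.409, 0.021]]
tray [0.4869 0.338 ] edges [0.152  0.221  0.1551 0.2222] long yaw 16.0 r 0.593
[[0.573, 0.442], [0.614, 0.295], [0.402, 0.233], [0.359, 0.382]]
roll [ 0.53898592 -0.34637906  0.058     ] post [ 0.53849605 -0.34578419  0.076     ]
jar [0.43469917 0.13268705 0.09      ] tin [0.59539792 0.12342195 0.068     ] cup [ 0.42876659 -0.13022724  0.075     ]
roll side [ 0.54164095 -0.34377956  0.058     ] post [ 0.53928499 -0.34607216  0.076     ]
```

```bash
cat > go.py <<'E'
import sys
from h import *
from scipy.spatial.transform import Rotation as Ro
def go(x,y,z,yaw):
    s=bot.observe(); R=Ro.from_euler("xyz",s["tool_rot"]); T=Ro.from_euler("xyz",[np.pi,0,np.radians(yaw)])
    d=R.inv().apply(np.array([x,y,z])-s["position"]); w=(R.inv()*T).as_rotvec()/2/np.pi
    print(round(s["clock"],2),"at",s["position"].round(4),np.degrees(s["tool_rot"][2]).round(1),"F",s["force"].round(2),"w",round(s["grip_width"],4))
    print("shift",d.round(4),"turn",w.round(4),"rows",np.linalg.norm(d)/.05,np.linalg.norm(w)*360/8.59)
go(*map(float,sys.argv[1:5]))
E
python3 go.py .593 -.011 .13 121.1
```

```text
0.1 at [0.2415 0.5762 0.2308] 157.3 F [0.6  0.78 0.6 ] w 0.0854
shift [-0.5511 -0.4056  0.1012] turn [-2.000e-04  1.000e-04  1.005e-01] rows 13.834641776507826 4.210048941377114
```

Request:
{"name": "move_arm", "arguments": {"moves": [[[1,-0.551,-0.406,0.101,0,0,0.1005],[1,-0.551,-0.406,0.101,0,0,0.1005],[1,-0.551,-0.406,0.101,0,0,0.1005],[1,-0.551,-0.406,0.101,0,0,0.1005],[1,-0.551,-0.406,0.101,0,0,0.1005]]], "force": 40}}

```text
clock: 0.6
position: [0.369, 0.3623, 0.1945]
tool_rot: [-3.142, 0.0, 2.108]
force: [0.9, 1.3, -0.9]
grip_width: 0.0854
finger_force: 0.0
```

```bash
python3 go.py .593 -.011 .13 121.1
```

```text
0.6 at [0.369  0.3623 0.1945] 120.8 F [ 0.94  1.29 -0.86] w 0.0854
shift [-0.4354  0.0016  0.0646] turn [-0.     0.    -0.001] rows 8.802372809684622 0.03987959027634154
```

Request:
{"name": "move_arm", "arguments": {"moves": [[[1,-0.435,0.002,0.065,0,0,-0.001],[1,-0.435,0.002,0.065,0,0,-0.001],[1,-0.435,0.002,0.065,0,0,-0.001],[1,-0.435,0.002,0.065,0,0,-0.001],[1,-0.435,0.002,0.065,0,0,-0.001]]]}}

```text
clock: 1.1
position: [0.4977, 0.1512, 0.1575]
tool_rot: [-3.142, -0.0, 2.12]
force: [0.4, 0.4, 1.2]
grip_width: 0.0854
finger_force: 0.0
```

```bash
python3 go.py .593 -.011 .09 121.1
```

```text
1.1 at [0.4977 0.1512 0.1575] 121.5 F [0.37 0.41 1.17] w 0.0854
shift [-0.188  -0.0034  0.0675] turn [-0.    -0.     0.001] rows 3.9963731756085465 0.041800771329701
```

Request:
{"name": "move_arm", "arguments": {"moves": [[[1,-0.188,-0.003,0.057,0,0,0.001],[1,-0.188,-0.003,0.057,0,0,0.001],[1,-0.188,-0.003,0.057,0,0,0.001],[1,-0.188,-0.003,0.057,0,0,0.001],[1,-0.188,-0.003,0.057,0,0,0.001]]]}}

```text
clock: 1.6
position: [0.5935, -0.0156, 0.0989]
tool_rot: [-3.139, 0.002, 2.106]
force: [-0.8, 0.8, -0.3]
grip_width: 0.0856
finger_force: 0.0
```

```bash
python3 go.py .593 -.011 .026 121.1
```

```text
1.6 at [ 0.5935 -0.0156  0.0989] 120.7 F [-0.76  0.76 -0.31] w 0.0856
shift [0.0043 0.0021 0.0729] turn [-0.0004  0.0003 -0.0011] rows 1.4617971006863635 0.05275668322837345
```

Request:
{"name": "move_arm", "arguments": {"moves": [[[1,0.004,0.002,0.01,0,0,-0.001],[1,0.004,0.002,0.045,0,0,-0.001],[1,0.004,0.002,0.073,0,0,-0.001],[1,0.004,0.002,0.073,0,0,-0.001],[0.3,0.004,0.002,0.073,0,0,-0.001]]]}}

```text
clock: 2.1
position: [0.592, -0.0033, 0.0281]
tool_rot: [-3.141, -0.001, 2.121]
force: [1.1, -0.5, 0.2]
grip_width: 0.073
finger_force: 0.0
```

Request:
{"name": "move_arm", "arguments": {"moves": [[[0.3,0,0,0,0,0,0],[0.3,0,0,0,0,0,0],[0.3,0,0,0,0,0,0],[0.3,0,0,0,0,0,0],[0.3,0,0,0,0,0,0]]]}}

```text
clock: 2.6
position: [0.5931, -0.0041, 0.0294]
tool_rot: [3.14, 0.001, 2.12]
force: [-1.9, 1.4, 9.7]
grip_width: 0.0595
finger_force: 44.2
```

```bash
python3 go.py .593 -.011 .066 121.1
```

```text
2.6 at [ 0.5931 -0.0041  0.0294] 121.5 F [-1.94  1.38  9.71] w 0.0595
shift [-0.0059 -0.0036 -0.0366] turn [0.0003 0.0001 0.001 ] rows 0.744914093730091 0.0443048839401371
```

Request:
{"name": "move_arm", "arguments": {"moves": [[[0.3,0,0,-0.01,0,0,0],[0.3,0,0,-0.03,0,0,0],[0.3,0,0,-0.04,0,0,0],[0.3,0,0,-0.04,0,0,0],[0.3,0,0,-0.04,0,0,0]]]}}

```text
clock: 3.1
position: [0.5923, -0.0044, 0.068]
tool_rot: [3.141, 0.0, 2.12]
force: [-0.1, 0.4, -1.7]
grip_width: 0.0598
finger_force: 43.3
```

Request:
{"name": "move_arm", "arguments": {"moves": [[[0.3,0,0,0,0,0,0],[0.3,0,0,0,0,0,0],[0.3,0,0,0,0,0,0]]]}}

```text
clock: 3.4
position: [0.592, -0.0045, 0.0674]
tool_rot: [-3.141, -0.0, 2.12]
force: [-0.1, -0.5, -0.8]
grip_width: 0.0594
finger_force: 43.3
```

```bash
python3 go.py .593 -.011 .066 121.1; python3 - <<'E'
from h import *
for i in range(4):
    bot.grab_frame("side"); s=bot.observe(); print(s["position"].round(4),s["force"].round(2),s["joint_efforts"].round(2))
E
```

```text
3.4 at [ 0.592  -0.0045  0.0674] 121.4 F [-0.06 -0.46 -0.8 ] w 0.0594
shift [-0.006  -0.0025  0.0014] turn [-0.0001 -0.0001  0.0009] rows 0.13330614485658127 0.03996643931982176
[ 0.5921 -0.0046  0.0675] [-0.52 -0.16  0.31] [-1.000e-02 -9.648e+01  7.350e+00 -2.603e+01  1.000e-02 -0.000e+00
  0.000e+00]
[ 0.5921 -0.0045  0.0676] [ 0.07  0.2  -1.37] [-0.000e+00 -9.643e+01  7.350e+00 -2.604e+01  1.000e-02 -0.000e+00
  0.000e+00]
[ 0.5922 -0.0045  0.0676] [ 0.06  0.53 -1.64] [ 0.000e+00 -9.640e+01  7.350e+00 -2.604e+01  2.000e-02 -0.000e+00
  0.000e+00]
[ 0.5922 -0.0045  0.0677] [-0.26  1.24 -0.91] [ 0.000e+00 -9.639e+01  7.350e+00 -2.605e+01  2.000e-02 -0.000e+00
  0.000e+00]
```

Request:
{"name": "move_arm", "arguments": {"moves": [[[0.3,0,0,0.015,0,0,0],[0.3,0,0,0.028,0,0,0],[0.3,0,0,0.034,0,0,0],[0.3,0,0,0.038,0,0,0],[0.3,0,0,0.038,0,0,0]]]}}

```text
clock: 4.1
position: [0.5921, -0.0046, 0.0295]
tool_rot: [-3.141, -0.0, 2.119]
force: [0.6, 0.3, 0.6]
grip_width: 0.0597
finger_force: 44.0
```

```bash
python3 go.py .577 -.126 .13 47.8
```

```text
4.1 at [ 0.5921 -0.0046  0.0295] 121.4 F [0.57 0.35 0.56] w 0.0597
shift [-0.0957 -0.0762 -0.1004] turn [-1.000e-04  0.000e+00  2.045e-01] rows 3.1655427351729886 8.572223162874478
```

Request:
{"name": "move_arm", "arguments": {"moves": [[[0.3,0,0,0.001,0,0,0],[1,0,0,0.001,0,0,0],[1,0,0,0.001,0,0,0],[1,0,0,0.001,0,0,0],[1,0,0,0.001,0,0,0]]]}}

```text
clock: 4.6
position: [0.5923, -0.0045, 0.0288]
tool_rot: [3.142, 0.0, 2.12]
force: [0.1, 0.3, 0.8]
grip_width: 0.0854
finger_force: 0.0
```

Request:
{"name": "move_arm", "arguments": {"moves": [[[1,0,0,-0.03,0,0,0],[1,0,0,-0.08,0,0,0],[1,-0.096,-0.076,-0.1,0,0,0.2045],[1,-0.096,-0.076,-0.1,0,0,0.2045],[1,-0.096,-0.076,-0.1,0,0,0.2045]]]}}

```text
clock: 5.1
position: [0.5768, -0.1307, 0.1302]
tool_rot: [3.14, 0.002, 1.66]
force: [-0.3, 0.4, 0.2]
grip_width: 0.0853
finger_force: 0.0
```

```bash
python3 go.py .577 -.126 .11 47.8
```

```text
5.1 at [ 0.5768 -0.1307  0.1302] 95.1 F [-0.3   0.39  0.17] w 0.0853
shift [0.0047 0.0005 0.0202] turn [0.0003 0.0002 0.1314] rows 0.4145046675349099 5.506002914888798
```

Request:
{"name": "move_arm", "arguments": {"moves": [[[1,0,0,0.02,0,0,0.1314],[1,0,0,0.02,0,0,0.1314],[1,0,0,0.02,0,0,0.1314],[1,0,0,0.02,0,0,0.1314],[1,0,0,0.02,0,0,0.1314]]]}}

```text
clock: 5.6
position: [0.5775, -0.126, 0.1088]
tool_rot: [3.142, -0.0, 0.913]
force: [-0.1, 0.1, 0.4]
grip_width: 0.0852
finger_force: 0.0
```

Request:
{"name": "move_arm", "arguments": {"moves": [[[1,0,0,0,0,0,0.006],[1,0,0,0,0,0,0.006],[1,0,0,0,0,0,0.006]]]}}

```text
clock: 5.9
position: [0.5775, -0.126, 0.1089]
tool_rot: [-3.142, 0.0, 0.886]
force: [0.9, -0.2, 0.1]
grip_width: 0.0853
finger_force: 0.0
```

```bash
python3 go.py .577 -.126 .029 47.8
```

```text
5.9 at [ 0.5775 -0.126   0.1089] 50.7 F [ 0.88 -0.16  0.14] w 0.0853
shift [-0.0003 -0.0004  0.0799] turn [-0.      0.      0.0082] rows 1.5971666988976034 0.3419291755942637
```

Request:
{"name": "move_arm", "arguments": {"moves": [[[1,0,0,0.03,0,0,0.008],[1,0,0,0.06,0,0,0.008],[1,0,0,0.08,0,0,0.008],[1,0,0,0.08,0,0,0.008],[0.3,0,0,0.08,0,0,0.008]]]}}

```text
clock: 6.4
position: [0.5776, -0.1264, 0.0294]
tool_rot: [3.142, -0.0, 0.833]
force: [-0.4, -0.8, 0.9]
grip_width: 0.0728
finger_force: 0.0
```

Request:
{"name": "move_arm", "arguments": {"moves": [[[0.3,0,0,0,0,0,0],[0.3,0,0,0,0,0,0],[0.3,0,0,0,0,0,0],[0.3,0,0,0,0,0,0]]]}}

```text
clock: 6.8
position: [0.578, -0.1261, 0.0303]
tool_rot: [3.14, -0.001, 0.832]
force: [-2.4, 0.1, 7.8]
grip_width: 0.0596
finger_force: 45.6
```

Request:
{"name": "move_arm", "arguments": {"moves": [[[0.3,0,0,-0.01,0,0,0],[0.3,0,0,-0.03,0,0,0],[0.3,0,0,-0.04,0,0,0],[0.3,0,0,-0.04,0,0,0],[0.3,0,0,-0.04,0,0,0]]]}}

```text
clock: 7.3
position: [0.5775, -0.1258, 0.0689]
tool_rot: [3.141, -0.0, 0.832]
force: [-0.4, -0.3, -6.3]
grip_width: 0.0598
finger_force: 45.4
```

Request:
{"name": "move_arm", "arguments": {"moves": [[[0.3,0,0,0,0,0,0],[0.3,0,0,0,0,0,0]]]}}

```text
clock: 7.5
position: [0.5772, -0.126, 0.0682]
tool_rot: [-3.141, 0.001, 0.832]
force: [-0.8, -1.8, -5.5]
grip_width: 0.0597
finger_force: 45.4
```

```bash
python3 go.py .436 -.0065 .12 82.4
```

```text
7.5 at [ 0.5772 -0.126   0.0682] 47.6 F [-0.76 -1.77 -5.49] w 0.0597
shift [-0.0068 -0.1849 -0.0516] turn [-0.0001  0.0001 -0.0965] rows 3.84135911466846 4.045746508183504
```

Request:
{"name": "move_arm", "arguments": {"moves": [[[0.3,0,0,-0.02,0,0,0],[0.3,0,0,-0.05,0,0,0],[0.3,0,0,-0.08,0,0,0],[0.3,0,0,-0.095,0,0,0],[0.3,0,0,-0.1,0,0,0]]], "force": 60}}

```text
clock: 8.0
position: [0.5779, -0.1261, 0.1697]
tool_rot: [3.141, -0.001, 0.832]
force: [0.1, 0.4, -5.5]
grip_width: 0.0595
finger_force: 70.1
```

```bash
python3 go.py .53 .35 .165 106
```

```text
8.0 at [ 0.5779 -0.1261  0.1697] 47.7 F [ 0.05  0.44 -5.46] w 0.0595
shift [ 0.3196 -0.3561  0.0047] turn [ 2.000e-04 -1.000e-04 -1.621e-01] rows 9.56964543369817 6.791807368637632
```

Request:
{"name": "move_arm", "arguments": {"moves": [[[0.3,0.016,-0.018,0,0,0,-0.008],[0.3,0.045,-0.05,0,0,0,-0.022],[0.3,0.073,-0.082,0,0,0,-0.037],[0.3,0.102,-0.114,0,0,0,-0.052],[0.3,0.131,-0.146,0,0,0,-0.066]]]}}

```text
clock: 8.5
position: [0.5569, 0.0708, 0.1676]
tool_rot: [-3.14, 0.001, 1.25]
force: [1.3, 0.1, -4.6]
grip_width: 0.0594
finger_force: 69.8
```

```bash
python3 go.py .53 .35 .165 106
```

```text
8.5 at [0.5569 0.0708 0.1676] 71.6 F [ 1.33  0.14 -4.57] w 0.0594
shift [ 0.2565 -0.1135  0.0025] turn [-0.0003  0.0001 -0.0955] rows 5.609373121536194 4.000449884454723
```

Request:
{"name": "move_arm", "arguments": {"moves": [[[0.3,0.037,-0.016,0,0,0,-0.014],[0.3,0.073,-0.032,0,0,0,-0.028],[0.3,0.11,-0.049,0,0,0,-0.042],[0.3,0.147,-0.065,0,0,0,-0.056],[0.3,0.183,-0.081,0,0,0,-0.07]]]}}

```text
clock: 9.0
position: [0.5384, 0.2701, 0.1674]
tool_rot: [-3.14, 0.0, 1.69]
force: [1.5, -0.7, -4.5]
grip_width: 0.0592
finger_force: 69.8
```

```bash
python3 go.py .53 .35 .165 106
```

```text
9.0 at [0.5384 0.2701 0.1674] 96.8 F [ 1.48 -0.73 -4.53] w 0.0592
shift [0.0804 0.0012 0.0023] turn [-0.0003  0.     -0.0254] rows 1.6081343321005743 1.0666436714754088
```

Request:
{"name": "move_arm", "arguments": {"moves": [[[0.3,0.03,0,0,0,0,-0.014],[0.3,0.06,0.001,0,0,0,-0.0254],[0.3,0.08,0.001,0.015,0,0,-0.0254],[0.3,0.08,0.001,0.03,0,0,-0.0254],[0.3,0.08,0.001,0.04,0,0,-0.0254]]]}}

```text
clock: 9.5
position: [0.5301, 0.3476, 0.1261]
tool_rot: [-3.139, 0.001, 1.846]
force: [0.2, 0.1, -5.2]
grip_width: 0.059
finger_force: 69.8
```

Request:
{"name": "move_arm", "arguments": {"moves": [[[0.3,0,0,0.015,0,0,0],[0.3,0,0,0.03,0,0,0],[0.3,0,0,0.035,0,0,0],[0.3,0,0,0.035,0,0,0],[0.3,0,0,0.035,0,0,0]]]}}

```text
clock: 10.0
position: [0.5315, 0.3479, 0.0942]
tool_rot: [3.141, -0.0, 1.845]
force: [0.1, -0.4, -4.9]
grip_width: 0.059
finger_force: 69.7
```

```bash
python3 go.py .53 .35 .0353 106; python3 - <<'E'
from h import *
im=bot.grab_frame("side")[:,:,::-1]
cv2.imwrite("pics/s1.png",cv2.resize(im[100:300,150:420],None,fx=2.9,fy=2.9,interpolation=cv2.INTER_CUBIC))
E
```

```text
10.0 at [0.5315 0.3479 0.0942] 105.7 F [ 0.1  -0.4  -4.88] w 0.059
shift [ 0.0024 -0.001   0.0589] turn [ 0.0001 -0.     -0.0007] rows 1.179682636198074 0.03077304430205971
```

View pics/s1.png

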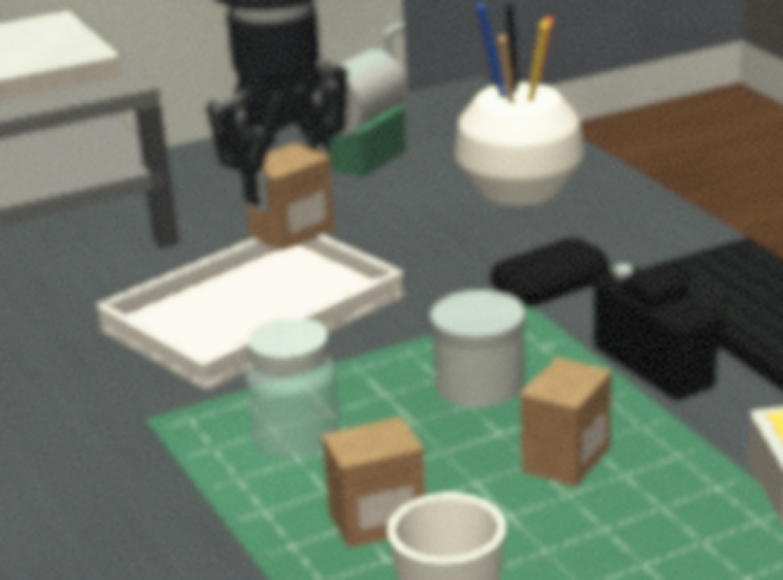

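The carton is held upright at (295,195) in the crop, over the tray. The box set back at (565,420) stands upright. I lower gently.

Request:
{"name": "move_arm", "arguments": {"moves": [[[0.3,0.002,0,0.02,0,0,0],[0.3,0.002,0,0.038,0,0,0],[0.3,0.002,0,0.048,0,0,0],[0.3,0.002,0,0.054,0,0,0],[0.3,0.002,0,0.054,0,0,0]]]}}

```text
clock: 10.55
position: [0.5307, 0.3498, 0.0397]
tool_rot: [-3.141, 0.0, 1.846]
force: [0.6, -0.1, -4.7]
grip_width: 0.0596
finger_force: 69.8
```

Request:
{"name": "move_arm", "arguments": {"moves": [[[0.3,0,0,0.001,0,0,0],[0.3,0,0,0.002,0,0,0],[0.3,0,0,0.003,0,0,0],[0.3,0,0,0.004,0,0,0],[0.3,0,0,0.004,0,0,0]]]}}

```text
clock: 11.05
position: [0.5307, 0.3499, 0.0359]
tool_rot: [-3.142, -0.0, 1.846]
force: [-0.3, -0.3, -4.9]
grip_width: 0.059
finger_force: 69.8
```

Request:
{"name": "move_arm", "arguments": {"moves": [[[0.3,0,0,0.001,0,0,0],[0.3,0,0,0.0015,0,0,0],[0.3,0,0,0.002,0,0,0],[0.3,0,0,0.002,0,0,0]]]}}

```text
clock: 11.45
position: [0.5308, 0.3499, 0.0354]
tool_rot: [3.141, -0.001, 1.846]
force: [-8.3, -5.4, 22.8]
grip_width: 0.0594
finger_force: 73.1
```

Request:
{"name": "move_arm", "arguments": {"moves": [[[0.3,0,0,-0.001,0,0,0],[1,0,0,-0.001,0,0,0],[1,0,0,-0.001,0,0,0],[1,0,0,-0.001,0,0,0],[1,0,0,-0.001,0,0,0]]]}}

```text
clock: 11.95
position: [0.5307, 0.3499, 0.0348]
tool_rot: [3.142, -0.0, 1.846]
force: [0.1, -0.3, 0.2]
grip_width: 0.0854
finger_force: 0.0
```

Request:
{"name": "move_arm", "arguments": {"moves": [[[1,0,0,-0.02,0,0,0],[1,0,0,-0.06,0,0,0],[1,0,0,-0.1,0,0,0],[1,0,0,-0.125,0,0,0],[1,0,0,-0.125,0,0,0]]]}}

```text
clock: 12.45
position: [0.5322, 0.3508, 0.1635]
tool_rot: [3.137, -0.002, 1.846]
force: [0.5, 0.6, -0.1]
grip_width: 0.0857
finger_force: 0.0
```

```bash
python3 go.py .5387 -.346 .16 40
```

```text
12.45 at [0.5322 0.3508 0.1635] 105.7 F [ 0.51  0.57 -0.08] w 0.0857
shift [-0.6724 -0.1828  0.0012] turn [ 0.0005 -0.0008  0.1826] rows 13.9362782812309 7.653586416194185
```

Request:
{"name": "move_arm", "arguments": {"moves": [[[1,-0.672,-0.183,0,0,0,0.1826],[1,-0.672,-0.183,0,0,0,0.1826],[1,-0.672,-0.183,0,0,0,0.1826],[1,-0.672,-0.183,0,0,0,0.1826],[1,-0.672,-0.183,0,0,0,0.1826]]]}}

```text
clock: 12.95
position: [0.5324, 0.098, 0.1595]
tool_rot: [-3.141, 0.0, 1.09]
force: [1.1, 0.3, -0.1]
grip_width: 0.0856
finger_force: 0.0
```

```bash
python3 go.py .5387 -.346 .16 40
```

```text
12.95 at [0.5324 0.098  0.1595] 62.4 F [ 1.11  0.34 -0.15] w 0.0856
shift [-0.3907  0.211  -0.0004] turn [-0.      0.      0.0623] rows 8.880370363023916 2.6115987130489025
```

Request:
{"name": "move_arm", "arguments": {"moves": [[[1,-0.391,0.211,0,0,0,0.0623],[1,-0.391,0.211,0,0,0,0.0623],[1,-0.391,0.211,0,0,0,0.0623],[1,-0.391,0.211,0,0,0,0.0623],[1,-0.391,0.211,0,0,0,0.0623]]]}}

```text
clock: 13.45
position: [0.5375, -0.1518, 0.1593]
tool_rot: [-3.141, 0.001, 0.704]
force: [1.0, 0.6, -0.3]
grip_width: 0.085
finger_force: 0.0
```

```bash
python3 go.py .5387 -.346 .16 40
```

```text
13.45 at [ 0.5375 -0.1518  0.1593] 40.4 F [ 0.99  0.6  -0.29] w 0.085
shift [-0.1248  0.1487 -0.0006] turn [-0.      0.0001  0.001 ] rows 3.883327633989609 0.04231215818101222
```

Request:
{"name": "move_arm", "arguments": {"moves": [[[1,-0.125,0.149,0,0,0,0.001],[1,-0.125,0.149,0,0,0,0.001],[1,-0.125,0.149,0,0,0,0.001],[1,-0.125,0.149,0,0,0,0.001],[1,-0.125,0.149,0,0,0,0.001]]]}}

```text
clock: 13.95
position: [0.5367, -0.3512, 0.1594]
tool_rot: [3.14, 0.003, 0.691]
force: [-1.4, 0.3, -0.6]
grip_width: 0.0858
finger_force: 0.0
```

Request:
{"name": "move_arm", "arguments": {"moves": [[[1,0,0,0.02,0,0,0],[1,0,0,0.04,0,0,0],[1,0,0,0.05,0,0,0],[1,0,0,0.05,0,0,0],[1,0,0,0.05,0,0,0]]]}}

```text
clock: 14.45
position: [0.5392, -0.3446, 0.1102]
tool_rot: [3.141, 0.0, 0.698]
force: [-0.4, 0.4, 1.1]
grip_width: 0.0854
finger_force: 0.0
```

```bash
python3 go.py .5387 -.346 .028 40; python3 - <<'E'
from h import *
im=bot.grab_frame("side")[:,:,::-1]
cv2.imwrite("pics/s2.png",cv2.resize(im[220:420,300:540],None,fx=2.9,fy=2.9,interpolation=cv2.INTER_CUBIC))
E
```

```text
14.45 at [ 0.5392 -0.3446  0.1102] 40.0 F [-0.38  0.37  1.12] w 0.0854
shift [-0.0013  0.0007  0.0822] turn [ 0.  0. -0.] rows 1.6450183073396418 0.0023283817411381465
```

View pics/s2.png

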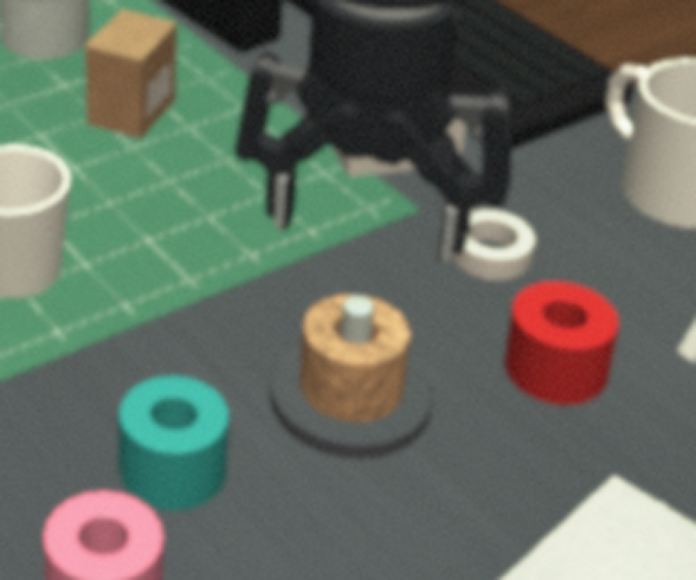

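Request:
{"name": "move_arm", "arguments": {"moves": [[[1,-0.001,0.001,0.03,0,0,0],[1,-0.001,0.001,0.06,0,0,0],[1,-0.001,0.001,0.084,0,0,0],[1,-0.001,0.001,0.084,0,0,0],[0.4,-0.001,0.001,0.084,0,0,0]]], "force": 40}}

```text
clock: 15.0
position: [0.5393, -0.3464, 0.027]
tool_rot: [3.141, -0.0, 0.698]
force: [-0.0, -0.9, 0.7]
grip_width: 0.0731
finger_force: 0.0
```

Request:
{"name": "move_arm", "arguments": {"moves": [[[0.3,0,0,0,0,0,0],[0.3,0,0,0,0,0,0],[0.3,0,0,0,0,0,0],[0.3,0,0,0,0,0,0]]]}}

```text
clock: 15.4
position: [0.5398, -0.3466, 0.0281]
tool_rot: [3.139, -0.001, 0.698]
force: [-2.0, 1.1, 7.7]
grip_width: 0.0608
finger_force: 42.5
```

```bash
python3 go.py .539 -.346 .15 40
```

```text
15.4 at [ 0.5398 -0.3466  0.0281] 40.0 F [-2.02  1.07  7.72] w 0.0608
shift [-1.000e-04 -6.000e-04 -1.219e-01] turn [ 0.0004 -0.0002 -0.    ] rows 2.4379573441433657 0.01743159141213844
```

Request:
{"name": "move_arm", "arguments": {"moves": [[[0.3,0,0,-0.015,0,0,0],[0.3,0,0,-0.04,0,0,0],[0.3,0,0,-0.07,0,0,0],[0.3,0,0,-0.1,0,0,0],[0.3,0,0,-0.13,0,0,0]]]}}

```text
clock: 15.9
position: [0.5391, -0.3462, 0.1591]
tool_rot: [3.14, -0.001, 0.698]
force: [1.1, 0.8, -0.5]
grip_width: 0.0608
finger_force: 43.9
```

Request:
{"name": "move_arm", "arguments": {"moves": [[[0.3,0,0,-0.02,0,0,0],[0.3,0,0,-0.02,0,0,0],[0.3,0,0,-0.02,0,0,0]]]}}

```text
clock: 16.2
position: [0.5392, -0.3459, 0.1771]
tool_rot: [3.14, -0.001, 0.698]
force: [0.2, 1.0, -0.5]
grip_width: 0.0608
finger_force: 44.0
```

```bash
python3 go.py .438 .324 .16 160
```

```text
16.2 at [ 0.5392 -0.3459  0.1771] 40.0 F [ 0.17  1.02 -0.55] w 0.0608
shift [ 0.353  -0.5783  0.0167] turn [ 3.000e-04  1.000e-04 -3.333e-01] rows 13.554544451115442 13.970218125790176
```

Request:
{"name": "move_arm", "arguments": {"moves": [[[0.3,0.012,-0.019,0,0,0,-0.011],[0.3,0.034,-0.056,0,0,0,-0.032],[0.3,0.058,-0.095,0,0,0,-0.055],[0.3,0.082,-0.134,0,0,0,-0.077],[0.3,0.106,-0.173,0,0,0,-0.1]]]}}

```text
clock: 16.7
position: [0.508, -0.1434, 0.1755]
tool_rot: [-3.141, 0.0, 1.332]
force: [1.2, 0.8, -1.2]
grip_width: 0.0603
finger_force: 44.0
```

```bash
python3 go.py .438 .324 .16 160
```

```text
16.7 at [ 0.508  -0.1434  0.1755] 76.3 F [ 1.24  0.82 -1.21] w 0.0603
shift [ 0.4376 -0.1786  0.0156] turn [-1.000e-04 -1.000e-04 -2.324e-01] rows 9.458198697050982 9.741683568157466
```

Request:
{"name": "move_arm", "arguments": {"moves": [[[0.3,0.044,-0.018,0,0,0,-0.023],[0.3,0.088,-0.036,0,0,0,-0.046],[0.3,0.131,-0.054,0,0,0,-0.07],[0.3,0.175,-0.071,0,0,0,-0.093],[0.3,0.219,-0.089,0,0,0,-0.116]]]}}

```text
clock: 17.2
position: [0.4747, 0.0904, 0.1757]
tool_rot: [-3.141, -0.0, 2.061]
force: [1.5, -0.5, -1.1]
grip_width: 0.0604
finger_force: 44.0
```

```bash
python3 go.py .438 .324 .16 160
```

```text
17.2 at [0.4747 0.0904 0.1757] 118.1 F [ 1.47 -0.45 -1.09] w 0.0604
shift [0.2234 0.0776 0.0157] turn [-1.000e-04 -0.000e+00 -1.164e-01] rows 4.739155045217961 4.878967617532693
```

Request:
{"name": "move_arm", "arguments": {"moves": [[[0.3,0.045,0.015,0,0,0,-0.023],[0.3,0.089,0.031,0,0,0,-0.046],[0.3,0.134,0.047,0,0,0,-0.07],[0.3,0.178,0.062,0,0,0,-0.093],[0.3,0.21,0.073,0,0,0,-0.11]]]}}

```text
clock: 17.7
position: [0.4411, 0.3114, 0.1755]
tool_rot: [-3.141, -0.001, 2.754]
force: [1.0, -0.6, -1.7]
grip_width: 0.0606
finger_force: 44.0
```

Request:
{"name": "move_arm", "arguments": {"moves": [[[0.3,0,0,0.015,0,0,0],[0.3,0,0,0.03,0,0,0],[0.3,0,0,0.04,0,0,0],[0.3,0,0,0.04,0,0,0],[0.3,0,0,0.04,0,0,0]]]}}

```text
clock: 18.2
position: [0.4425, 0.3083, 0.136]
tool_rot: [-3.141, -0.0, 2.746]
force: [-0.0, 0.1, -0.3]
grip_width: 0.0607
finger_force: 44.0
```

```bash
python3 go.py .437 .3237 .0211 160;  python3 - <<'E'
from h import *
im=bot.grab_frame("side")[:,:,::-1]
cv2.imwrite("pics/s3.png",cv2.resize(im[100:300,150:420],None,fx=2.9,fy=2.9,interpolation=cv2.INTER_CUBIC))
E
```

```text
18.2 at [0.4425 0.3083 0.136 ] 157.3 F [-0.04  0.11 -0.31] w 0.0607
shift [0.011  0.0121 0.1149] turn [-0.0001 -0.     -0.0074] rows 2.320523327841866 0.3112914699886942
```

View pics/s3.png

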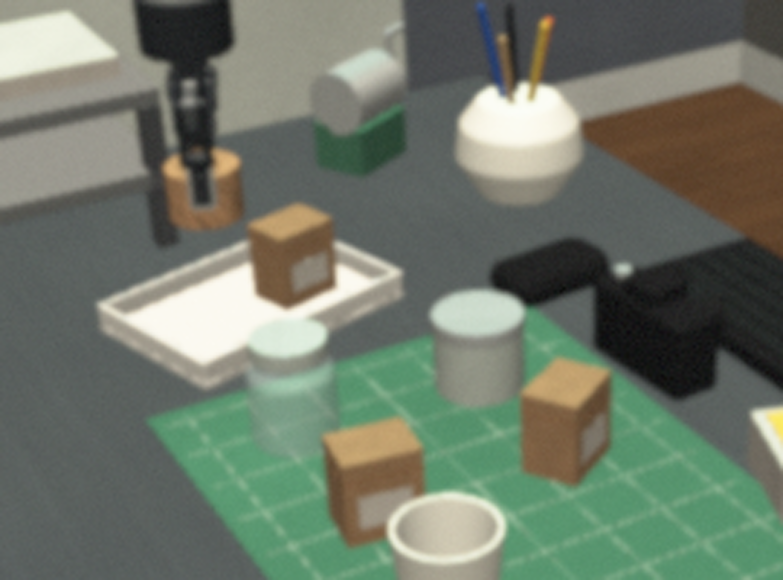

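The carton stands upright in the tray at (295,255), and the roll hangs level at (203,190), over the free half. Next: lower.

Request:
{"name": "move_arm", "arguments": {"moves": [[[0.3,0.006,0.006,0.01,0,0,-0.007],[0.3,0.011,0.012,0.03,0,0,-0.007],[0.3,0.011,0.012,0.06,0,0,-0.007],[0.3,0.011,0.012,0.08,0,0,-0.007],[0.3,0.011,0.012,0.095,0,0,-0.007]]]}}

```text
clock: 18.75
position: [0.4363, 0.3243, 0.0393]
tool_rot: [-3.141, -0.001, 2.793]
force: [-0.2, -0.7, -0.2]
grip_width: 0.0606
finger_force: 44.0
```

Request:
{"name": "move_arm", "arguments": {"moves": [[[0.3,0,0,0.006,0,0,0],[0.3,0,0,0.011,0,0,0],[0.3,0,0,0.015,0,0,0],[0.3,0,0,0.016,0,0,0],[0.3,0,0,0.016,0,0,0]]]}}

```text
clock: 19.25
position: [0.4371, 0.3241, 0.0252]
tool_rot: [3.141, 0.0, 2.79]
force: [-0.1, 0.2, -1.1]
grip_width: 0.0609
finger_force: 44.0
```

```bash
python3 go.py .437 .3237 .0211 160
```

```text
19.25 at [0.4371 0.3241 0.0252] 159.9 F [-0.06  0.16 -1.13] w 0.0609
shift [-0.     -0.0004  0.0041] turn [ 0.0001  0.     -0.0003] rows 0.08193338231412219 0.014302892392535174
```

Request:
{"name": "move_arm", "arguments": {"moves": [[[0.3,0,0,0.001,0,0,0],[0.3,0,0,0.002,0,0,0],[0.3,0,0,0.003,0,0,0],[0.3,0,0,0.003,0,0,0],[0.3,0,0,0.003,0,0,0]]]}}

```text
clock: 19.75
position: [0.4369, 0.3239, 0.0219]
tool_rot: [3.142, -0.0, 2.79]
force: [0.8, -0.6, -1.2]
grip_width: 0.0604
finger_force: 44.0
```

Request:
{"name": "move_arm", "arguments": {"moves": [[[0.3,0,0,0.0005,0,0,0],[0.3,0,0,0.001,0,0,0],[0.3,0,0,0.001,0,0,0]]]}}

```text
clock: 20.05
position: [0.437, 0.3239, 0.0211]
tool_rot: [3.142, 0.0, 2.79]
force: [-1.9, -1.2, 5.2]
grip_width: 0.061
finger_force: 44.5
```

Contact. I release and retreat up.

Request:
{"name": "move_arm", "arguments": {"moves": [[[0.85,0,0,0,0,0,0],[0.9,0,0,0,0,0,0],[0.9,0,0,0,0,0,0],[0.9,0,0,0,0,0,0],[0.9,0,0,0,0,0,0]]]}}

```text
clock: 20.55
position: [0.4369, 0.3239, 0.0208]
tool_rot: [-3.142, -0.0, 2.79]
force: [-0.3, 0.2, -0.5]
grip_width: 0.0768
finger_force: 0.0
```

Request:
{"name": "move_arm", "arguments": {"moves": [[[0.9,0,0,-0.02,0,0,0],[0.9,0,0,-0.06,0,0,0],[0.9,0,0,-0.1,0,0,0],[0.9,0,0,-0.15,0,0,0],[0.9,0,0,-0.2,0,0,0]]]}}

```text
clock: 21.05
position: [0.4366, 0.3235, 0.2228]
tool_rot: [-3.141, -0.0, 2.79]
force: [1.0, -0.3, -0.0]
grip_width: 0.0768
finger_force: 0.0
```

Request:
{"name": "move_arm", "arguments": {"moves": [[[0.9,0.04,0,-0.04,0,0,0],[0.9,0.08,0,-0.05,0,0,0],[0.9,0.12,0,-0.05,0,0,0],[0.9,0.12,0,-0.05,0,0,0],[0.9,0.12,0,-0.05,0,0,0]]]}}

```text
clock: 21.55
position: [0.3238, 0.3655, 0.2711]
tool_rot: [3.141, 0.0, 2.792]
force: [0.3, -0.4, -0.5]
grip_width: 0.0768
finger_force: 0.0
```

```bash
python3 - <<'E'
from h import *
print(bot.observe()["position"])
s=bot.grab_frame("side")[100:300,150:420,::-1];t=bot.grab_frame("top")[170:340,80:400,::-1]
z=lambda a,w:cv2.resize(a,(w,int(a.shape[0]*w/a.shape[1])),interpolation=cv2.INTER_CUBIC)
a=z(s,380);b=z(t,420);H=max(a.shape[0],b.shape[0])
o=np.zeros((H,800,3),np.uint8);o[:a.shape[0],:380]=a;o[:b.shape[0],380:]=b
cv2.imwrite("pics/f.png",o)
E
```

```text
[0.32376385 0.36546468 0.27110802]
```

View pics/f.png

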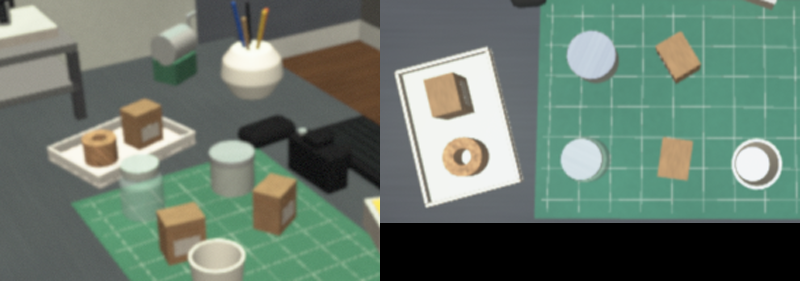

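The carton stands upright in the tray, and the roll lies flat beside it at (465,157). The light cartons stand upright on the mat. I'll check the returned carton's pose against the start, then hand in.

```bash
python3 - <<'E'
from h import *
a=cv2.imread("pics/top0.png");b=np.ascontiguousarray(bot.grab_frame("top")[:,:,::-1])
for t in(a,b):
    m=cv2.inRange(cv2.cvtColor(t,cv2.COLOR_BGR2HSV),(5,60,60),(25,255,255))
    w=np.zeros_like(m);w[185:241,282:334]=m[185:241,282:334];M=cv2.moments(w,True)
    print(M["m10"]/M["m00"],M["m01"]/M["m00"],cv2.minAreaRect(cv2.findNonZero(w)))
print(bot.job_done())
E
```

```text
307.17541436464086 213.91160220994476 ((307.2205810546875, 213.86764526367188), (31.55573844909668, 23.15230941772461), 59.036251068115234)
306.88965517241377 212.9848275862069 ((306.88232421875, 212.97059631347656), (31.727235794067383, 23.15230941772461), 59.03623962402344)
the job is handed in; nothing more can be done
None
```

I handed the job in at about 22 s: the full carton (5.5 N in the gripper) stands upright in the tray with the tape roll flat beside it. The one light carton I lifted is back upright within about 2 mm of its place, and the third never needed lifting.

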